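# Put the egg cup away in the box with the folding lid stay

## Robot

A 6-joint arm with a two-finger parallel gripper is mounted at the origin on the work surface. World frame = base frame: x ahead of the robot, y to its left, z up, the work surface at z = 0. Lengths are in mm, angles in rad, forces in N, time in s.
With the tool pointing down it reaches from about 400 to 925 mm from the base axis. Payload 12.5 kg.
Tool frame: the origin (TCP) lies at the very end of the fingers, on their centre line; the grasp point (between the pads) lies 19 mm behind it; z points along the fingers, y is the line along which they close (so a half turn about z gives the same grasp; the last joint's range is limited). The gripper opens to 95 mm and grips with 3 to 60 N. Pads are 20 mm wide; open, the fingers measure 119 mm over their backs; the gripper's body (75 mm by 180 mm) begins 59 mm behind the grasp point.
Start: joints at [-1.256, 0.491, 1.559, -0, 1.092, -0.106], TCP at [255.331, -570.485, 214.661] pointing down, gripper open.
Joint ranges: [-3.1, 3.1], [-0.84, 2.19], [0.05, 2.79], [-1.13, 4.28], [0.06, 2.93], [-2.69, 2.69]. Speed limits (rad/s): [2.22, 2.22, 2.79, 3.14, 3.14, 3.14].

## Interface

Orientations are given as [roll, pitch, yaw] about the fixed x, y, z axes, in that order (R = Rz(yaw) Ry(pitch) Rx(roll)).
In Python, from cell import state, imaging, env, spot_in, mark_of gives the robot as it stands. The module is installed in compiled form; this text tells all that it offers.
- The arm moves only by the tool step_arm, never from a script. Its argument "increments" is a list of rows, each an object with "slide": the shift along the tool's x, y, z in m, a list of three; "roll": the turn about the tool's z in rad. A call has 1 to 5 rows; each row is the pose to reach, as a shift and turn from the pose commanded when the call began, along the tool's axes at that moment; what a row does not reach only later rows make up. A row lasts 1/8 s, in which the tool goes at most 62.5 mm and 10.7 degrees, less where a joint would pass 70% of its speed; a pose out of reach is approached as far as the arm can. A call with a gripper value outside its range is refused whole. "fingers" is the opening, from 0 (shut) to 1 (fully open), set as the call begins (left out, the last holds). The fingers move at their own pace and stop on an object; the grip force is fixed at half the most. Time passes only in rows, so rows that repeat a pose let the fingers close. It gives the time, the measured TCP pose, the force, the opening and the grip force at its end, in the units of the state.
- state(): the state, without advancing time (a new reading comes with each control period).
- imaging.read_camera(name): name is "side" or "top"; returns a dict with "color" (384x512x3 uint8, red, green, blue), "z_map" (384x512 float32, mm along the optical axis (not along the pixel's ray), 0 where there is no reading), "intrinsics" (3x3 intrinsics, pixels), "camera_from_world" (4x4, takes a point from world to camera coordinates). Camera axes: x right, y up, looking along -z (the intrinsics and any distortion apply to the point x, -y, -z); pixel columns grow to the right and rows downward; lengths in mm; the calibration is good to about 2 mm. A picture is of the moment at which its call begins.
- env.job_done(): hands the job in; it is judged then, once.
Trained networks look in the newest picture that a camera, given by its name, has taken for a name from the list of things; names that differ only in an ending like _2 or _b are one class to them, and where a whole thing is asked for, a point or a joint stands for the part that bears it (a point fixed in the world has none). Each returns a list of dicts, best first, with "confidence" (0 to 1); they miss things now and then, are a little off and sometimes report something else, mostly with a low value. They report only what shows in the picture. A call takes as long as a camera call.
- spot_in(camera, target): "bbox" ([left, top, right, bottom] in pixels, round what is visible of it).
- mark_of(camera, target): "uv" ([column, row] in pixels: a listed point, or the origin of a listed thing).
The state is a dict: "t": time; "joints": joint angles; "qvel": joint speeds; "tau": joint torques, N m; "eef_pos": TCP position; "tcp_rot": TCP orientation; "ft_force": force on the tool from outside, world axes, zero at the start; "moment": the same for the moment, N m; "opening": opening from 0.0 (shut) to 1.0 (fully open); "grip_force": force on a finger pad.
Only numpy, scipy, OpenCV 4.12 (cv2) and the standard library are available. Lean on these libraries where they do the work, as an engineer would, in place of code of your own. Each camera call takes 0.05 s, during which the arm holds its last target. There are 200 camera calls.

## Task

Put the white egg cup away in the wooden box: raise the box's lid until its folding stay locks and the lid stands open by itself, and stand the egg cup upright on the box floor. Then break the stay at its red elbow handle and lead the lid down gently until it is fully shut. Do not let the lid fall, strain the lid or its stay, or disturb the other things.

Things in the scene. Friction and masses are not known exactly. Their poses are not given: they have to be found in the camera images.
- box: Fixed oak box, 200 deep (its x) by 280 wide (y) by 85 high (mm), walls and floor 8. Origin: centre of its underside; x points from its front to its hinge side, y left, z up. The folding stay is outside its right (-y) wall; the stay's lower pivot, at x = -10, is clamped anywhere in an upright slot, z = 27 to 49, so each start has its own height of lock.
- lid (a joint): Angle of the lid (rad): 0 shut, grows as its front edge rises. 12 mm thick, 0.38 to 0.54 kg; it falls freely unless held or locked. It rises no further than where the stay's bars come into line, a rigid stop at about 1.15 to 1.4 rad, different in every start: feel for it.
- lid_handle (a point): Grip point of the lid's dark tongue: centre of a disc 18 mm wide along box y and 20 mm in diameter (axis along y), 36 mm in front of the lid's edge, 238 mm from the hinge axis and 6 mm above it when shut. Gripped across the 18 mm it can pivot between the pads as the lid turns.
- stay_grip (a point): Point on axis of the red elbow rod (16 mm diameter, 68 mm long along box y), 60 mm outside the box wall, 26 mm from its free end. It circles the lower pivot at 85.5 mm: lid open, 105 to 135 mm above the table; lid shut, back and down at box x = +72, z = 55 to 68 mm. Who holds the rod carries the lid (up to 15 N), which turns 0.3 rad per 10 mm of rod near shut.
- egg_cup: White porcelain egg cup, 64 mm high, 48 mm across the bowl (from 36 to 64 mm height nearly cylindrical), 38 mm foot, 0.09 kg. Origin: centre of its underside, z up. It stands on the tray.
- tray: Round oak tray, 284 mm across, rim 18 mm high, floor 8 mm above the table, fixed. Origin: centre of its underside.
- stopper: Green glass carafe stopper, 60 mm high, 38 mm across, standing on the tray. Origin: centre of its underside. Leave alone.
- teaspoon: Steel teaspoon 135 mm long lying on the tray. Leave alone.
- trivet: Round orange hard silicone trivet, 150 mm across, 8 mm thick. Leave alone.
- lunchbox: Blue plastic lunchbox with clip latches, 185 x 126 x 59 mm. Leave alone.
- carafe: Green glass carafe, 90 mm across, 230 mm high. Leave alone.
- saucer: Blue saucer, 140 mm across. Leave alone.
- lid_hinge (a point): Middle of the lid's hinge axis, which runs along box y at box x = +100, z = 85 mm.
- stay_mount (a joint): Give of the stay's lower pivot in its stiff rubber bush (m), 1 mm per 20 N: positive when the stay is pulled (lid raised hard against the straight stay), negative when it is pressed. 10 N too much at the lid's handle makes about 1.1 mm; beyond 2 mm the bush is strained.
- stay_top (a point): Upper pivot of the folding stay, on the lid 110 mm from the hinge axis. Two 85.5 mm bars meet at the red elbow rod. As the lid nears its top they come into line, and only in the last few mm a weak spring snaps the elbow forward 0.3 rad past straight: locked. Let go, the lid sinks 0.03 rad. Pressing the lid does not unlock it; moving the elbow back (1 to 5 N) does: then its weight folds it.

How it is judged (in metres and radians):
On the way, in this order (a step that is already met when the one before it is completed fails the run):
1. the lid, let go, stands open at rest on its locked stay (value of joint lid above 1 rad and velocity of joint lid between -0.1 and 0.1 rad/s and contact force between each of the arm, the fingers and box below 0.3 N), for 0.3 s.
2. the egg cup stands upright on the box floor, let go, the lid still standing open (value of joint lid above 1 rad and z of egg_cup in the frame of box below 0.013 m and x of egg_cup in the frame of box between -0.09 and 0.09 m and y of egg_cup in the frame of box between -0.13 and 0.13 m and angle between egg_cup's own z axis and vertical below 0.1 rad and contact force between the fingers and egg_cup below 0.1 N), for 0.2 s.
At the end, for the whole second after the job is handed in: The lid is fully shut (within 0.03 rad), and the egg cup stands upright (within 0.1 rad) at rest on the floor inside the box (value of joint lid below 0.03 rad and z of egg_cup in the frame of box between 0.003 and 0.013 m and horizontal distance between egg_cup and box below 0.16 m and angle between egg_cup's own z axis and vertical below 0.1 rad and linear speed of egg_cup below 0.02 m/s); the robot touches nothing.
It fails at once if the lid falls (shuts faster than 3 rad/s) (velocity of joint lid below -3 rad/s).
It fails at once if the stay is strained: its bush pulled or pressed by more than 2 mm (about 40 N in the stay, 18 N at the lid's handle) (value of joint stay_mount above 0.002 m or value of joint stay_mount below -0.002 m).
It fails at once if the egg cup is tipped over 0.5 rad (angle between egg_cup's own z axis and vertical above 0.5 rad).
It fails at once if the egg cup is knocked or banged down (over 20 N against the box) (contact force between egg_cup and box above 20 N).
It fails at once if another thing is moved more than 30 mm (distance of any of stopper, teaspoon, trivet, lunchbox, carafe, saucer from where it was at the start of the episode above 0.03 m).
It also fails if it takes over 72 s, if anything falls off the work surface, if the arm or the gripper's body presses on something with over 40 N, if the wrist force passes 120 N, or if a joint passes its speed limit or range.

## Working session

There is one attempt and no reset: what is moved stays moved. The work goes in short steps, Python scripts to look and compute and a tool call to move; the robot and the scene stay as the last step left them, time stands still between calls to the robot, and variables do not carry over. Pictures are saved under pics/ and viewed, at most 10 in all, crops included, and the job is handed in when it is done.

Besides the shell and the picture viewer there is one more tool, called after "Call:" by a JSON object that holds its "fn" and its "kwargs". step_arm: Moves the arm, as the interface text tells. Its arguments: {"type":"object","properties":{"increments":{"type":"array"},"fingers":{"type":"number"}},"required":["increments"]}

```bash
mkdir -p pics
cat > h.py <<'E'
import numpy as np, cv2
from cell import state, imaging, env, spot_in, mark_of
def cam(n):
    d=imaging.read_camera(n); return d
def w(d,u,v,z=None,r=2):
    K=np.array(d["intrinsics"]);T=np.linalg.inv(np.array(d["camera_from_world"]))
    if z is None:
        p=d["z_map"][int(v)-r:int(v)+r+1,int(u)-r:int(u)+r+1];p=p[p>0];dep=np.median(p) if len(p) else 0
        c=np.array([(u-K[0,2])/K[0,0]*dep,-(v-K[1,2])/K[1,1]*dep,-dep,1]);return (T@c)[:3]
    ray=T[:3,:3]@np.array([(u-K[0,2])/K[0,0],-(v-K[1,2])/K[1,1],-1]);o=T[:3,3]
    return o+ray*(z-o[2])/ray[2]
E
python3 - <<'E'
from h import *
a=cam("top");b=cam("side")
for n,d in(("top",a),("side",b)):
    cv2.imwrite(f"pics/{n}0.png",cv2.cvtColor(d["color"],4))
    print(n,np.linalg.inv(np.array(d["camera_from_world"]))[:3,3].round())
    for t in["box","lid","lid_handle","stay_grip","egg_cup","lid_hinge","stay_top","stopper","carafe","teaspoon"]:
        m=mark_of(n,t)[:1]
        for q in m: print(t,q["confidence"],np.round(q["uv"]),w(d,*q["uv"]).round())
print(state())
E
```

```text
top [ 342.   44. 1520.]
box 0.72 [233. 186.] [576. 124.  97.]Traceback (most recent call last):
  File "<stdin>", line 7, in <module>
ValueError: it knows: box, carafe, egg_cup, lid_handle, lid_hinge, lunchbox, saucer, stay_grip, stay_top, stopper, teaspoon, tray, trivet
```

View pics/top0.png

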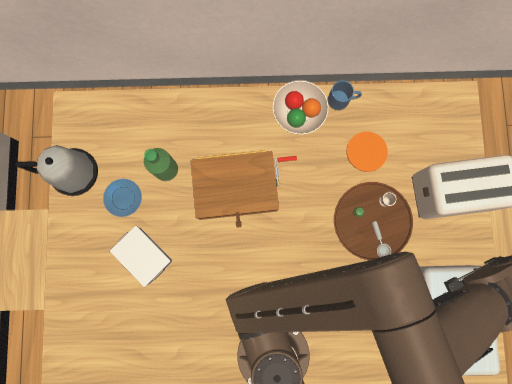

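The top view shows the box's tongue at about (238,222) facing the robot, the red rod at (287,159), the egg cup at (388,199) on the tray, the stopper at (360,211) and the spoon at (380,240).

Run:
```python
from h import *
a=cam("top");b=cam("side")
for n,d in(("top",a),("side",b)):
    cv2.imwrite(f"pics/{n}1.png",cv2.cvtColor(d["color"],4))
    print(n,np.linalg.inv(np.array(d["camera_from_world"]))[:3,3].round())
    for t in["box","lid_handle","stay_grip","egg_cup","lid_hinge","stay_top","stopper","carafe","teaspoon","tray"]:
        for q in mark_of(n,t)[:1]: print(t,q["confidence"],np.round(q["uv"]),w(d,*q["uv"]).round())
d=a
# lid top: points with height 90..105 in region
K=np.array(d["intrinsics"]);P=np.array([[*w(d,u,v,r=0),u,v] for v in range(145,225) for u in range(185,285)])
m=(abs(P[:,2]-97)<6);r=cv2.minAreaRect(P[m][:,:2].astype(np.float32));print(r,cv2.boxPoints(r).round(1).tolist(),m.sum(),np.median(P[m,2]))
hsv=cv2.cvtColor(d["color"],cv2.COLOR_RGB2HSV)
for n,(x0,y0,x1,y1) in {"rod":(276,150,305,168),"tongue":(230,214,246,232)}.items():
    s=d["color"][y0:y1,x0:x1].astype(int)
    mm=(s[...,0]-s[...,1]>110) if n=="rod" else (s.sum(2)<230)
    v,u=np.nonzero(mm);Q=np.array([w(d,i+x0,j+y0,r=0) for i,j in zip(u,v)]);print(n,len(Q),Q.mean(0).round(1),Q.min(0).round(),Q.max(0).round())
print(state())
```

```text
top [ 342.   44. 1520.]
box 0.78 [235. 189.] [565. 116.  97.]
lid_handle 0.93 [240. 226.] [437. 103.  88.]
stay_grip 0.44 [288. 161.] [665. -69.  69.]
egg_cup 0.72 [385. 200.] [ 525. -415.   16.]
lid_hinge 0.61 [232. 156.] [680. 124.  96.]
stay_top 0.6 [277. 181.] [591. -29.  87.]
stopper 0.68 [355. 213.] [ 477. -297.   50.]
carafe 0.56 [166. 166.] [637. 341. 154.]
teaspoon 0.53 [382. 238.] [ 390. -395.   20.]
tray 0.92 [368. 220.] [ 455. -352.    8.]
side [-58. 939. 890.]
box 0.9 [227. 218.] [517. 192.  95.]
lid_handle 0.75 [271. 208.] [443. 104. 100.]
stay_grip 0.46 [237. 159.] [668. -65.  72.]
egg_cup 0.52 [336. 142.] [ 503. -410.   11.]
lid_hinge 0.88 [190. 187.] [675. 145.  95.]
stay_top 0.58 [252. 169.] [581. -19.  95.]
stopper 0.47 [326. 156.] [ 486. -302.   21.]
carafe 0.6 [136. 264.] [628. 403.  50.]
teaspoon 0.45 [140. 268.] [623. 399.  35.]
tray 0.76 [345. 158.] [ 440. -344.    8.]
((567.8628540039062, 110.80365753173828), (246.6601104736328, 299.51434326171875), 4.718316078186035) [[432.6000061035156, 249.89999389648438], [457.29998779296875, -48.599998474121094], [703.09
[... 181 characters left out ...]
. 107.  41.] [484. 120.  97.]
{'t': 1.25, 'joints': array([-1.25557941e+00,  4.90917162e-01,  1.55890414e+00,  1.63528616e-05,
        1.09172156e+00, -1.05606821e-01]), 'qvel': array([-0.0007306 ,  0.00022584, -0.00193314,  0.00091032,  0.00117984,
        0.0017111 ]), 'tau': array([ 6.15211666e-04, -6.12460613e+01, -2.58432573e+01,  6.93490519e-02,
        4.45370155e-02, -1.14167142e-05]), 'eef_pos': array([ 255.3439597 , -570.47111911,  214.64884877]), 'tcp_rot': array([ 3.14154161e+00, -9.18255336e-06,  4.20816200e-01]), 'ft_force': array([-0.85594795,  0.01624407,  0.31945184]), 'moment': array([-0.01817393,  0.05871598,  0.0168507 ]), 'grip_force': 0.0, 'opening': 0.9991045398977033}
```

View pics/side1.png

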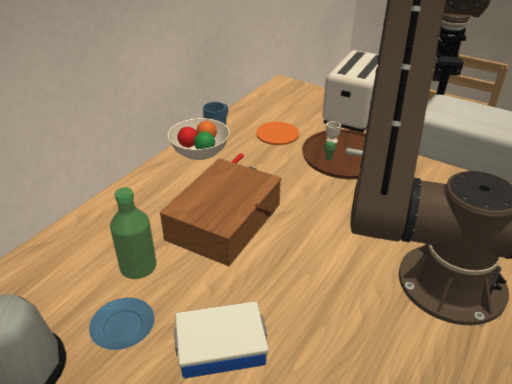

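The side view confirms the shut box with its tongue at (265,209), the rod end at (237,159) and the egg cup at (333,130); nothing blocks the way. Next I refine the box pose, rod height and cup position.

Run:
```python
from h import *
a=cam("top");b=cam("side")
P=np.array([[*w(a,u,v,r=0),u,v] for v in range(145,235) for u in range(185,305)])
m=abs(P[:,2]-97)<4
im=np.zeros((384,512),np.uint8);im[P[m,4].astype(int),P[m,3].astype(int)]=255
im=cv2.morphologyEx(im,cv2.MORPH_OPEN,np.ones((13,13)))
c=max(cv2.findContours(im,0,1)[0],key=cv2.contourArea)[:,0]
W=np.array([w(a,u,v,z=97)[:2] for u,v in c],np.float32);r=cv2.minAreaRect(W);print(r,cv2.boxPoints(r).round(1).tolist())
for n,d in(("top",a),("side",b)):
    s=d["color"].astype(int);mm=(s[...,0]-s[...,1]>120)&(s[...,2]<90)&(s[...,1]<70)
    v,u=np.nonzero(mm);Q=np.array([w(d,i,j,r=0) for i,j in zip(u,v)]);k=(abs(Q[:,1]+65)<50)&(abs(Q[:,0]-670)<50)
    Q=Q[k];print("rod",n,k.sum(),Q.mean(0).round(1),np.percentile(Q,[10,50,90],axis=0).round(1).tolist(), "dir",np.polyfit(Q[:,1],Q[:,0],1))
    q=mark_of(n,"lid_handle")[0]["uv"];print("handle z91",w(d,*q,z=91).round(1))
    for t,z in(("egg_cup",8),("lid_hinge",85),("box",0)):
        for q in mark_of(n,t)[:1]: print(t,w(d,*q["uv"],z=z).round(1))
    # cup white points
    q=[p for p in ([*w(d,i,j,r=0)] for j in range(120,215) for i in range(320,400) if s[j,i].min()>150) if 10<p[2]<90 and abs(p[0]-515)<50 and abs(p[1]+412)<50]
    q=np.array(q);t=q[q[:,2]>60];print("cup",len(q),q[:,2].max(),len(t),t[:,:2].mean(0),(t[:,:2].min(0)+t[:,:2].max(0))/2)
```

```text
Traceback (most recent call last):
ValueError: max() iterable argument is empty
```

Run:
```python
from h import *
a=cam("top");b=cam("side")
P=np.array([[*w(a,u,v,r=0),u,v] for v in range(145,235) for u in range(185,305)])
m=abs(P[:,2]-97)<12
im=np.zeros((384,512),np.uint8);im[P[m,4].astype(int),P[m,3].astype(int)]=255
im=cv2.morphologyEx(cv2.morphologyEx(im,cv2.MORPH_CLOSE,np.ones((3,3))),cv2.MORPH_OPEN,np.ones((11,11)))
cs=cv2.findContours(im,0,1)[0];print(len(cs))
if cs:
    c=max(cs,key=cv2.contourArea)[:,0]
    W=np.array([w(a,u,v,z=97)[:2] for u,v in c],np.float32);r=cv2.minAreaRect(W);print(r,cv2.boxPoints(r).round(1).tolist())
for n,d in(("top",a),("side",b)):
    s=d["color"].astype(int);mm=(s[...,0]-s[...,1]>120)&(s[...,2]<90)&(s[...,1]<70)
    v,u=np.nonzero(mm);Q=np.array([w(d,i,j,r=0) for i,j in zip(u,v)]);k=(abs(Q[:,1]+65)<50)&(abs(Q[:,0]-670)<50)
    Q=Q[k];print("rod",n,k.sum(),Q.mean(0).round(1),np.percentile(Q,[10,50,90],axis=0).round(1).tolist(), "dir",np.polyfit(Q[:,1],Q[:,0],1))
    q=mark_of(n,"lid_handle")[0]["uv"];print("handle z91",w(d,*q,z=91).round(1))
    for t,z in(("egg_cup",8),("lid_hinge",85),("box",0)):
        for q in mark_of(n,t)[:1]: print(t,w(d,*q["uv"],z=z).round(1))
    q=[p for p in ([*w(d,i,j,r=0)] for j in range(115,215) for i in range(320,400) if s[j,i].min()>140) if 10<p[2]<90 and abs(p[0]-515)<50 and abs(p[1]+412)<50]
    q=np.array(q);print("cup",len(q))
    if len(q): t=q[q[:,2]>55];print(q[:,2].max(),len(t),t[:,:2].mean(0),(t[:,:2].min(0)+t[:,:2].max(0))/2)
```

```text
1
((583.9280395507812, 118.0801010131836), (211.4498748779297, 286.53759765625), 4.9228973388671875) [[466.29998779296875, 251.6999969482422], [490.8999938964844, -33.70000076293945], [701.5999755859375, -15.600000381469727], [677.0, 269.8999938964844]]
rod top 48 [673.2 -64.2  72.3] [[668.7, -90.4, 68.9], [673.4, -64.2, 72.2], [677.5, -40.5, 76.3]] dir [-9.54028616e-02  6.67068149e+02]
handle z91 [444.7 109.1  91. ]
egg_cup [ 520.4 -419.7    8. ]
lid_hinge [676.6 122.3  85. ]
box [586.1 120.    0. ]
cup 60
77.32765804377254 30 [ 522.03286592 -410.66304282] [ 522.31815394 -413.85184565]
rod side 41 [670.8 -69.7  72.9] [[666.7, -91.0, 69.6], [670.9, -68.4, 72.9], [675.6, -49.9, 75.0]] dir [-1.25569874e-01  6.62085527e+02]
handle z91 [444.9  91.5  91. ]
egg_cup [ 510.7 -414.7    8. ]
box [586.4 101.7   0. ]
cup 25
74.42242588223144 6 [ 529.26282521 -412.71667835] [ 522.84386354 -416.71897326]
```

Call:
{"fn": "step_arm", "kwargs": {"increments": [{"slide": [0.277,-0.139,0.0],"roll": 0.335},{"slide": [0.277,-0.139,0.0],"roll": 0.335},{"slide": [0.277,-0.139,0.0],"roll": 0.335},{"slide": [0.277,-0.139,0.0],"roll": 0.335},{"slide": [0.277,-0.139,0.0],"roll": 0.335}]}}

```text
t: 2.48
eef_pos: [452.5, -328.8, 214.9]
tcp_rot: [3.141, -0.0, 0.086]
ft_force: [0.4, -1.3, -0.5]
opening: 0.997
grip_force: 0.0
```

```bash
cat >> h.py <<'E'
def to(x,y,z,yaw=None):
    s=state();p=s["eef_pos"];t=s["tcp_rot"][2];c,n=np.cos(t),np.sin(t);dx,dy=x-p[0],y-p[1]
    print("t",round(s["t"],2),"pos",p.round(1),"yaw",round(t,3),"F",s["ft_force"].round(1),"open",round(s["opening"],3),"| slide",np.round([c*dx+n*dy,n*dx-c*dy,p[2]-z],1),"roll",None if yaw is None else round(t-yaw,3))
E
python3 -c "
from h import *
to(446,106,160,.086)"
```

```text
t 2.48 pos [ 452.5 -328.8  214.9] yaw 0.086 F [ 0.4 -1.3 -0.5] open 0.997 | slide [  30.8 -433.8   54.9] roll -0.0
```

Call:
{"fn": "step_arm", "kwargs": {"increments": [{"slide": [0.031,-0.434,0.055],"roll": 0},{"slide": [0.031,-0.434,0.055],"roll": 0},{"slide": [0.031,-0.434,0.055],"roll": 0},{"slide": [0.031,-0.434,0.055],"roll": 0},{"slide": [0.031,-0.434,0.055],"roll": 0}]}}

```text
t: 3.1
eef_pos: [446.8, -18.7, 175.5]
tcp_rot: [3.141, -0.001, 0.085]
ft_force: [0.6, -0.2, 1.4]
opening: 0.998
grip_force: 0.0
```

```bash
python3 -c "
from h import *
to(446,106,160,.086)"
```

```text
t 3.1 pos [446.8 -18.7 175.5] yaw 0.085 F [ 0.6 -0.2  1.4] open 0.998 | slide [   9.9 -124.3   15.5] roll -0.001
```

Call:
{"fn": "step_arm", "kwargs": {"increments": [{"slide": [0.01,-0.124,0.015],"roll": 0},{"slide": [0.01,-0.124,0.015],"roll": 0},{"slide": [0.01,-0.124,0.015],"roll": 0},{"slide": [0.01,-0.124,0.015],"roll": 0}], "fingers": 0.6}}

```text
t: 3.6
eef_pos: [446.2, 103.9, 160.5]
tcp_rot: [3.141, -0.0, 0.087]
ft_force: [0.3, 0.1, -0.3]
opening: 0.638
grip_force: 0.0
```

Run:
```python
from h import *
to(446,106,72,.086)
for n in("top","side"):
    d=cam(n);cv2.imwrite(f"pics/{n}2.png",cv2.cvtColor(d["color"],4))
    for q in mark_of(n,"lid_handle")[:1]: print(n,q["confidence"],q["uv"],w(d,*q["uv"],z=91).round(1))
d=cv2.imread("pics/top2.png");e=cv2.imread("pics/side2.png")
cv2.imwrite("pics/c2.png",np.hstack([cv2.resize(x,(400,300),interpolation=2) for x in(d[170:245,190:290],e[155:230,210:310])]))
```

```text
t 3.6 pos [446.2 103.9 160.5] yaw 0.087 F [ 0.3  0.1 -0.3] open 0.638 | slide [-0.1 -2.2 88.5] roll 0.001
side 0.87 [271.8, 210.8] [441.5 102.7  91. ]
```

View pics/c2.png

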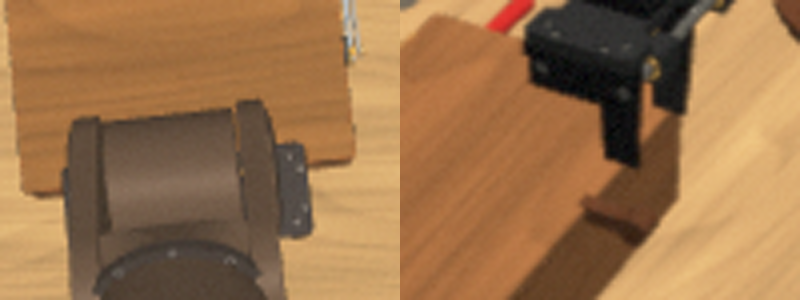

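The side crop shows the tongue (side pixel ≈ (268,213)) below the two open fingers; descending.

Call:
{"fn": "step_arm", "kwargs": {"increments": [{"slide": [-0.002,0.0,0.04],"roll": 0},{"slide": [-0.002,0.0,0.07],"roll": 0},{"slide": [-0.002,0.0,0.088],"roll": 0},{"slide": [-0.002,0.0,0.088],"roll": 0}]}}

```text
t: 4.3
eef_pos: [443.9, 102.8, 71.7]
tcp_rot: [3.141, 0.002, 0.084]
ft_force: [0.1, 0.2, 1.1]
opening: 0.598
grip_force: 0.0
```

Call:
{"fn": "step_arm", "kwargs": {"increments": [{"slide": [0,0,0],"roll": 0},{"slide": [0,0,0],"roll": 0},{"slide": [0,0,0],"roll": 0},{"slide": [0,0,0],"roll": 0}], "fingers": 0.0}}

```text
t: 4.8
eef_pos: [444.3, 104.1, 72.7]
tcp_rot: [-3.141, -0.001, 0.085]
ft_force: [-3.1, 40.8, 2.6]
opening: 0.237
grip_force: 20.1
```

Run:
```python
from h import *
to(446,106,72,.086); print(state()["grip_force"])
for th in np.arange(0.1,1.45,.1):
    a0=np.arctan2(6,238);print(round(th,2),np.round([238*(np.cos(a0)-np.cos(a0+th)),238*(np.sin(a0)-np.sin(a0+th))],1))
```

```text
t 4.8 pos [444.3 104.1  72.7] yaw 0.085 F [-3.1 40.8  2.6] open 0.237 | slide [ 1.8 -1.8  0.7] roll -0.001
20.059958696365356
0.1 [  1.8 -23.7]
0.2 [  5.9 -47.1]
0.3 [ 12.4 -70. ]
0.4 [ 21.1 -92.2]
0.5 [  32.  -113.3]
0.6 [  44.9 -133.3]
0.7 [  59.8 -151.9]
0.8 [  76.5 -168.9]
0.9 [  94.7 -184.1]
1.0 [ 114.4 -197.4]
1.1 [ 135.3 -208.8]
1.2 [ 157.3 -217.9]
1.3 [ 180.1 -224.9]
1.4 [ 203.4 -229.5]
```

The tongue is a bit to +y of the gripper's centre; shift that way.

Call:
{"fn": "step_arm", "kwargs": {"increments": [{"slide": [0.001,-0.0025,0],"roll": 0},{"slide": [0.001,-0.0025,0],"roll": 0},{"slide": [0.001,-0.0025,0],"roll": 0}]}}

```text
t: 5.18
eef_pos: [444.1, 106.7, 72.7]
tcp_rot: [-3.141, 0.001, 0.086]
ft_force: [-6.4, 5.1, 6.9]
opening: 0.191
grip_force: 30.0
```

Call:
{"fn": "step_arm", "kwargs": {"increments": [{"slide": [0.0,0.0,-0.012],"roll": 0},{"slide": [0.003,0,-0.035],"roll": 0},{"slide": [0.009,0,-0.0585],"roll": 0},{"slide": [0.0165,0,-0.081],"roll": 0},{"slide": [0.026,0,-0.103],"roll": 0}]}}

```text
t: 5.8
eef_pos: [471.0, 109.1, 176.1]
tcp_rot: [-3.141, -0.0, 0.086]
ft_force: [6.2, 5.0, -7.9]
opening: 0.188
grip_force: 30.0
```

Call:
{"fn": "step_arm", "kwargs": {"increments": [{"slide": [0.012,0.0,-0.0205],"roll": 0},{"slide": [0.026,0,-0.04],"roll": 0},{"slide": [0.042,0,-0.058],"roll": 0},{"slide": [0.0595,0,-0.074],"roll": 0},{"slide": [0.078,0,-0.088],"roll": 0}]}}

```text
t: 6.42
eef_pos: [548.3, 115.6, 263.6]
tcp_rot: [-3.141, 0.002, 0.086]
ft_force: [1.9, 1.1, -7.1]
opening: 0.186
grip_force: 30.0
```

Call:
{"fn": "step_arm", "kwargs": {"increments": [{"slide": [0.01,0.0,-0.0065],"roll": 0},{"slide": [0.02,0,-0.0123],"roll": 0},{"slide": [0.031,0,-0.018],"roll": 0},{"slide": [0.0375,0,-0.021],"roll": 0},{"slide": [0.0375,0,-0.021],"roll": 0}]}}

```text
t: 7.05
eef_pos: [586.4, 118.9, 284.6]
tcp_rot: [-3.141, -0.0, 0.086]
ft_force: [-2.6, 4.9, 2.2]
opening: 0.187
grip_force: 30.0
```

Run:
```python
from h import *
to(0,0,0)
for n in("side","top"):
    d=cam(n);s=d["color"].astype(int);mm=(s[...,0]-s[...,1]>110)&(s[...,2]<90)&(s[...,1]<70)
    v,u=np.nonzero(mm);Q=np.array([w(d,i,j,r=0) for i,j in zip(u,v)]);k=(abs(Q[:,1]+65)<60)&(abs(Q[:,0]-640)<90)&(Q[:,2]<200)
    Q=Q[k];print("rod",n,k.sum(),Q.mean(0).round(1) if k.sum() else 0)
    print(mark_of(n,"stay_grip")[:1],mark_of(n,"stay_top")[:1])
```

```text
t 7.05 pos [586.4 118.9 284.6] yaw 0.086 F [-2.6  4.9  2.2] open 0.187 | slide [-594.5   68.1  284.6] roll None
rod side 53 [655.3 -65.9 103.7]
[{'uv': [240.6, 151.5], 'confidence': 0.69}] [{'uv': [234.5, 133.7], 'confidence': 0.83}]
rod top 42 [659.  -63.7 104.1]
[{'uv': [381.7, 241.4], 'confidence': 0.72}] [{'uv': [276.4, 159.9], 'confidence': 0.59}]
```

Call:
{"fn": "step_arm", "kwargs": {"increments": [{"slide": [0.008,0.0,-0.0035],"roll": 0},{"slide": [0.0155,0,-0.0062],"roll": 0},{"slide": [0.0225,0,-0.0087],"roll": 0},{"slide": [0.029,0,-0.0105],"roll": 0},{"slide": [0.034,0,-0.012],"roll": 0}]}}

```text
t: 7.98
eef_pos: [620.3, 121.7, 296.8]
tcp_rot: [-3.141, -0.0, 0.086]
ft_force: [-3.5, 4.0, 2.0]
opening: 0.186
grip_force: 30.0
```

Call:
{"fn": "step_arm", "kwargs": {"increments": [{"slide": [0.002,0.0,-0.0006],"roll": 0},{"slide": [0.0045,0,-0.0013],"roll": 0},{"slide": [0.0045,0,-0.0013],"roll": 0}]}}

```text
t: 8.35
eef_pos: [624.7, 122.1, 298.0]
tcp_rot: [-3.141, -0.001, 0.086]
ft_force: [-3.2, 3.7, 3.3]
opening: 0.186
grip_force: 30.0
```

Call:
{"fn": "step_arm", "kwargs": {"increments": [{"slide": [0.002,0.0,-0.0005],"roll": 0},{"slide": [0.004,0,-0.001],"roll": 0},{"slide": [0.004,0,-0.001],"roll": 0}]}}

```text
t: 8.72
eef_pos: [628.7, 122.4, 299.0]
tcp_rot: [-3.141, -0.001, 0.086]
ft_force: [-2.2, 4.2, 2.5]
opening: 0.188
grip_force: 30.0
```

Call:
{"fn": "step_arm", "kwargs": {"increments": [{"slide": [0.0015,0.0,-0.0004],"roll": 0},{"slide": [0.003,0,-0.0007],"roll": 0},{"slide": [0.003,0,-0.0007],"roll": 0}]}}

```text
t: 9.1
eef_pos: [631.6, 122.7, 299.7]
tcp_rot: [-3.141, -0.001, 0.086]
ft_force: [-2.8, 4.5, 2.8]
opening: 0.189
grip_force: 30.0
```

```bash
cat >> h.py <<'E'
def rod():
  for n in("side","top"):
    d=cam(n);s=d["color"].astype(int);mm=(s[...,0]-s[...,1]>110)&(s[...,2]<90)&(s[...,1]<70)
    v,u=np.nonzero(mm);Q=np.array([w(d,i,j,r=0) for i,j in zip(u,v)]);k=(abs(Q[:,1]+65)<60)&(abs(Q[:,0]-640)<90)&(Q[:,2]<200)
    Q=Q[k];print("rod",n,k.sum(),Q.mean(0).round(1) if k.sum() else 0)
E
python3 -c "
from h import *
rod()"
```

```text
rod side 49 [647.1 -65.9 113.5]
rod top 45 [650.9 -63.7 113.6]
```

Call:
{"fn": "step_arm", "kwargs": {"increments": [{"slide": [0.002,0.0,-0.0005],"roll": 0},{"slide": [0.004,0,-0.0009],"roll": 0},{"slide": [0.006,0,-0.0013],"roll": 0},{"slide": [0.008,0,-0.0017],"roll": 0},{"slide": [0.008,0,-0.0017],"roll": 0}]}}

```text
t: 9.82
eef_pos: [639.6, 123.4, 301.5]
tcp_rot: [-3.141, -0.001, 0.086]
ft_force: [-2.5, 3.7, 2.6]
opening: 0.188
grip_force: 30.0
```

Call:
{"fn": "step_arm", "kwargs": {"increments": [{"slide": [0.0015,0.0,-0.0003],"roll": 0},{"slide": [0.003,0,-0.0006],"roll": 0},{"slide": [0.003,0,-0.0006],"roll": 0}]}}

```text
t: 10.2
eef_pos: [642.6, 123.6, 302.0]
tcp_rot: [-3.141, -0.001, 0.086]
ft_force: [-2.4, 5.1, 3.1]
opening: 0.187
grip_force: 30.0
```

```bash
python3 -c "
from h import *
rod()"
```

```text
rod side 51 [642.8 -66.3 117. ]
rod top 44 [647.5 -68.7 117.3]
```

Call:
{"fn": "step_arm", "kwargs": {"increments": [{"slide": [0.0015,0.0,-0.0003],"roll": 0},{"slide": [0.003,0,-0.0006],"roll": 0},{"slide": [0.003,0,-0.0006],"roll": 0}]}}

```text
t: 10.68
eef_pos: [645.5, 123.8, 302.5]
tcp_rot: [-3.141, -0.001, 0.086]
ft_force: [-1.8, 5.0, 2.4]
opening: 0.185
grip_force: 30.0
```

Call:
{"fn": "step_arm", "kwargs": {"increments": [{"slide": [0.001,0.0,-0.0002],"roll": 0},{"slide": [0.002,0,-0.0004],"roll": 0},{"slide": [0.002,0,-0.0004],"roll": 0}]}}

```text
t: 11.05
eef_pos: [647.5, 124.0, 302.9]
tcp_rot: [-3.141, -0.001, 0.086]
ft_force: [-2.4, 4.2, 1.3]
opening: 0.184
grip_force: 30.0
```

Call:
{"fn": "step_arm", "kwargs": {"increments": [{"slide": [0.001,0.0,-0.0002],"roll": 0},{"slide": [0.0015,0,-0.0003],"roll": 0},{"slide": [0.0015,0,-0.0003],"roll": 0}]}}

```text
t: 11.42
eef_pos: [649.0, 124.2, 303.1]
tcp_rot: [-3.141, -0.0, 0.086]
ft_force: [-1.7, 4.2, 1.4]
opening: 0.186
grip_force: 30.0
```

```bash
python3 -c "
from h import *
rod()"
```

```text
rod side 51 [639.  -65.5 121. ]
rod top 36 [643.8 -69.6 121.2]
```

Call:
{"fn": "step_arm", "kwargs": {"increments": [{"slide": [0.001,0.0,-0.0002],"roll": 0},{"slide": [0.002,0,-0.0003],"roll": 0},{"slide": [0.002,0,-0.0003],"roll": 0}]}}

```text
t: 11.9
eef_pos: [651.0, 124.3, 303.4]
tcp_rot: [-3.141, -0.0, 0.086]
ft_force: [-2.2, 5.9, 1.9]
opening: 0.185
grip_force: 30.0
```

Call:
{"fn": "step_arm", "kwargs": {"increments": [{"slide": [0.001,0.0,-0.0002],"roll": 0},{"slide": [0.0015,0,-0.0003],"roll": 0},{"slide": [0.0015,0,-0.0003],"roll": 0}]}}

```text
t: 12.28
eef_pos: [652.5, 124.4, 303.7]
tcp_rot: [-3.141, -0.0, 0.086]
ft_force: [-1.4, 4.3, 1.3]
opening: 0.185
grip_force: 30.0
```

```bash
python3 -c "
from h import *
rod()"
```

```text
rod side 49 [634.  -67.4 124.3]
rod top 27 [639.8 -66.5 124. ]
```

Call:
{"fn": "step_arm", "kwargs": {"increments": [{"slide": [0.001,0.0,-0.0002],"roll": 0},{"slide": [0.0015,0,-0.0003],"roll": 0},{"slide": [0.0015,0,-0.0003],"roll": 0}]}}

```text
t: 12.75
eef_pos: [653.7, 124.5, 303.9]
tcp_rot: [-3.141, 0.0, 0.086]
ft_force: [-3.2, 5.0, 1.4]
opening: 0.186
grip_force: 30.0
```

```bash
python3 -c "
from h import *
rod()"
```

```text
rod side 51 [628.8 -66.6 127.6]
rod top 32 [634.  -65.4 127.4]
```

Call:
{"fn": "step_arm", "kwargs": {"increments": [{"slide": [0.001,0.0,-0.0002],"roll": 0},{"slide": [0.001,0,-0.0002],"roll": 0},{"slide": [0.001,0,-0.0002],"roll": 0}]}}

```text
t: 13.22
eef_pos: [654.5, 124.6, 304.0]
tcp_rot: [-3.141, 0.001, 0.086]
ft_force: [-4.9, 4.5, 0.7]
opening: 0.183
grip_force: 30.0
```

```bash
python3 -c "
from h import *
rod()"
```

```text
rod side 54 [629.8 -65.2 126.9]
rod top 31 [635.5 -66.3 127.8]
```

Call:
{"fn": "step_arm", "kwargs": {"increments": [{"slide": [0.001,0.0,-0.0002],"roll": 0},{"slide": [0.001,0,-0.0002],"roll": 0},{"slide": [0.001,0,-0.0002],"roll": 0}]}}

```text
t: 13.7
eef_pos: [655.2, 124.7, 304.1]
tcp_rot: [-3.141, 0.002, 0.086]
ft_force: [-5.0, 3.7, 0.5]
opening: 0.188
grip_force: 30.0
```

```bash
python3 -c "
from h import *
rod()"
```

```text
rod side 55 [630.9 -67.  126.5]
rod top 28 [636.  -69.4 127.2]
```

Call:
{"fn": "step_arm", "kwargs": {"increments": [{"slide": [-0.001,0.0,0.0002],"roll": 0},{"slide": [-0.002,0,0.0004],"roll": 0},{"slide": [-0.003,0,0.0006],"roll": 0}]}}

```text
t: 14.18
eef_pos: [653.0, 124.5, 303.7]
tcp_rot: [-3.141, -0.001, 0.086]
ft_force: [-1.4, 4.4, 0.7]
opening: 0.187
grip_force: 30.0
```

```bash
python3 -c "
from h import *
rod()"
```

```text
rod side 53 [627.7 -68.5 128.2]
rod top 32 [632.2 -64.6 129.4]
```

Call:
{"fn": "step_arm", "kwargs": {"increments": [{"slide": [-0.0015,0.0,0.0003],"roll": 0},{"slide": [-0.003,0,0.0006],"roll": 0},{"slide": [-0.004,0,0.0008],"roll": 0}]}}

```text
t: 14.65
eef_pos: [649.4, 124.2, 303.2]
tcp_rot: [-3.141, -0.002, 0.086]
ft_force: [0.3, 5.9, 0.2]
opening: 0.186
grip_force: 30.0
```

```bash
python3 -c "
from h import *
rod()"
```

```text
rod side 53 [621.3 -68.3 131.2]
rod top 38 [625.7 -64.8 133. ]
```

The elbow has passed the line and is going forward while the lid comes back: it is locking. Release.

Call:
{"fn": "step_arm", "kwargs": {"increments": [{"slide": [-0.001,0,0.0002],"roll": 0},{"slide": [-0.001,0,0.0002],"roll": 0},{"slide": [-0.001,0,0.0002],"roll": 0}], "fingers": 0.5}}

```text
t: 15.12
eef_pos: [647.9, 123.5, 302.6]
tcp_rot: [3.141, -0.0, 0.086]
ft_force: [0.5, -0.5, 0.1]
opening: 0.444
grip_force: 0.0
```

Call:
{"fn": "step_arm", "kwargs": {"increments": [{"slide": [-0.003,0,-0.04],"roll": 0},{"slide": [-0.003,0,-0.06],"roll": 0},{"slide": [-0.003,0,-0.06],"roll": 0},{"slide": [-0.003,0,-0.06],"roll": 0}]}}

```text
t: 15.62
eef_pos: [644.6, 123.4, 361.5]
tcp_rot: [3.141, 0.001, 0.086]
ft_force: [0.2, -0.3, -0.9]
opening: 0.502
grip_force: 0.0
```

Run:
```python
from h import *
rod()
d=cam("side");cv2.imwrite("pics/s3.png",cv2.cvtColor(d["color"],4))
to(519,-414,180,.086)
```

```text
rod side 56 [618.9 -68.9 132.4]
rod top 38 [623.3 -64.8 133.6]
t 15.78 pos [644.6 123.5 361.6] yaw 0.086 F [0.2 0.3 0.6] open 0.498 | slide [-171.2  524.7  181.6] roll -0.0
```

View pics/s3.png

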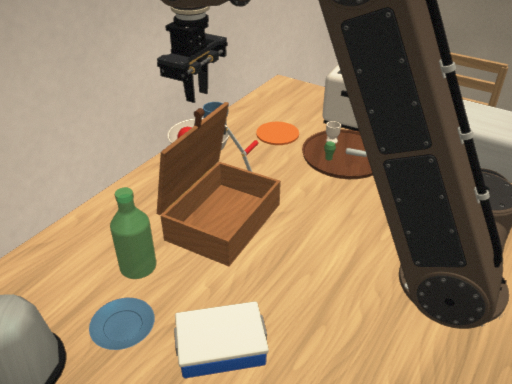

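The lid stands open by itself on the locked stay (tongue at (199,115), elbow at (250,148)). Going for the cup.

Call:
{"fn": "step_arm", "kwargs": {"increments": [{"slide": [-0.171,0.525,0.0],"roll": 0},{"slide": [-0.171,0.525,0.0],"roll": 0},{"slide": [-0.171,0.525,0.0],"roll": 0},{"slide": [-0.171,0.525,0.0],"roll": 0},{"slide": [-0.171,0.525,0.0],"roll": 0}], "fingers": 0.85}}

```text
t: 16.4
eef_pos: [573.0, -182.6, 362.3]
tcp_rot: [-3.141, 0.001, 0.086]
ft_force: [1.2, -0.3, -0.0]
opening: 0.847
grip_force: 0.0
```

```bash
python3 -c "
from h import *
to(519,-414,130,.086)"
```

```text
t 16.4 pos [ 573.  -182.6  362.3] yaw 0.086 F [ 1.2 -0.3 -0. ] open 0.847 | slide [-73.7 225.9 232.3] roll -0.0
```

Call:
{"fn": "step_arm", "kwargs": {"increments": [{"slide": [-0.074,0.226,0.232],"roll": 0},{"slide": [-0.074,0.226,0.232],"roll": 0},{"slide": [-0.074,0.226,0.232],"roll": 0},{"slide": [-0.074,0.226,0.232],"roll": 0},{"slide": [-0.074,0.226,0.232],"roll": 0}]}}

```text
t: 17.02
eef_pos: [522.0, -399.8, 142.6]
tcp_rot: [-3.141, 0.0, 0.086]
ft_force: [1.2, -0.9, -0.8]
opening: 0.851
grip_force: 0.0
```

Call:
{"fn": "step_arm", "kwargs": {"increments": [{"slide": [0,0,0],"roll": 0}]}}

```text
t: 17.15
eef_pos: [520.3, -400.0, 140.1]
tcp_rot: [-3.137, 0.005, 0.083]
ft_force: [0.6, 1.2, 0.4]
opening: 0.846
grip_force: 0.0
```

Run:
```python
from h import *
to(519,-414,39,.086)
d=cam("side");e=cam("top")
for n,x in(("side",d),("top",e)):
    for t,z in(("egg_cup",8),("stopper",8)):
        for q in mark_of(n,t)[:1]: print(n,t,q["confidence"],np.round(q["uv"]),w(x,*q["uv"],z=z).round(1))
I=cv2.cvtColor(d["color"],4)[90:180,280:400];cv2.imwrite("pics/s4.png",cv2.resize(I,(720,540),interpolation=2))
```

```text
t 17.15 pos [ 520.3 -400.   140.1] yaw 0.083 F [0.6 1.2 0.4] open 0.846 | slide [ -2.5  13.8 101.1] roll -0.003
side egg_cup 0.57 [334. 144.] [ 506.9 -399.4    8. ]
side stopper 0.6 [328. 159.] [ 481.2 -305.3    8. ]
top stopper 0.44 [355. 209.] [ 494.1 -310.2    8. ]
```

View pics/s4.png

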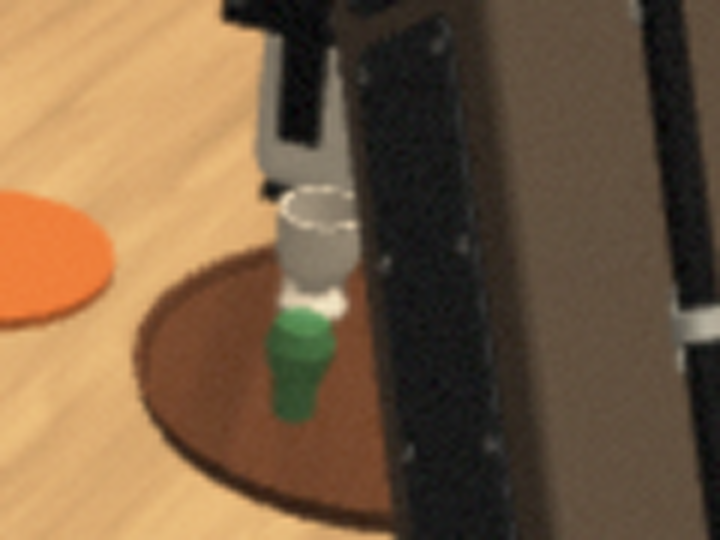

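The crop shows the cup's rim centred near side pixel (333,124), the stopper well apart at (330,150), the finger just above the cup. One rim check from both views.

Run:
```python
from h import *
d=cam("side");e=cam("top")
print(w(d,333.4,124.5,z=72).round(1))
I=cv2.imread("pics/top1.png")[185:215,370:405].astype(int);m=((I.min(2)>150)&(I.max(2)-I.min(2)<40)).astype(np.uint8)
n,l,s,c=cv2.connectedComponentsWithStats(m);k=1+np.argmax(s[1:,4]);print(s[k],c[k]+[370,185],w(e,s[k][0]+s[k][2]/2+369.5,s[k][1]+s[k][3]/2+184.5,z=65).round(1))
```

```text
[ 521.5 -413.5   72. ]
[14 14  4  4  9] [385.55555556 200.33333333] [ 516.8 -402.7   65. ]
```

Call:
{"fn": "step_arm", "kwargs": {"increments": [{"slide": [0.0,0.0135,0.02],"roll": 0},{"slide": [0.0,0.0135,0.06],"roll": 0},{"slide": [0.0,0.0135,0.1],"roll": 0},{"slide": [0.0,0.0135,0.1],"roll": 0}]}}

```text
t: 18.05
eef_pos: [522.5, -411.3, 40.9]
tcp_rot: [-3.137, 0.004, 0.086]
ft_force: [0.2, -0.4, -0.4]
opening: 0.851
grip_force: 0.0
```

Call:
{"fn": "step_arm", "kwargs": {"increments": [{"slide": [0,0,0],"roll": 0},{"slide": [0,0,0],"roll": 0},{"slide": [0,0,0],"roll": 0},{"slide": [0,0,0],"roll": 0}], "fingers": 0.0}}

```text
t: 18.55
eef_pos: [524.2, -412.4, 45.4]
tcp_rot: [3.14, -0.001, 0.086]
ft_force: [-0.6, -2.2, 3.5]
opening: 0.495
grip_force: 30.0
```

Gripped at 47 mm, as the bowl's width says. Lift.

Call:
{"fn": "step_arm", "kwargs": {"increments": [{"slide": [0,0,-0.03],"roll": 0},{"slide": [0,0,-0.08],"roll": 0},{"slide": [0,0,-0.14],"roll": 0},{"slide": [0,0,-0.16],"roll": 0}]}}

```text
t: 19.05
eef_pos: [524.5, -412.6, 208.8]
tcp_rot: [3.137, -0.004, 0.086]
ft_force: [-0.5, -0.2, -2.6]
opening: 0.498
grip_force: 30.0
```

```bash
python3 -c "
from h import *
to(537,122,205,.086)"
```

```text
t 19.05 pos [ 524.5 -412.6  208.8] yaw 0.086 F [-0.5 -0.2 -2.6] open 0.498 | slide [  58.3 -531.5    3.8] roll -0.0
```

Call:
{"fn": "step_arm", "kwargs": {"increments": [{"slide": [0.005,-0.04,0],"roll": 0},{"slide": [0.01,-0.095,0],"roll": 0},{"slide": [0.017,-0.155,0],"roll": 0},{"slide": [0.023,-0.215,0],"roll": 0},{"slide": [0.03,-0.275,0],"roll": 0}]}}

```text
t: 19.68
eef_pos: [529.8, -133.6, 204.8]
tcp_rot: [3.141, -0.0, 0.086]
ft_force: [1.5, -0.1, -0.8]
opening: 0.494
grip_force: 30.0
```

Call:
{"fn": "step_arm", "kwargs": {"increments": [{"slide": [0.006,-0.06,0],"roll": 0},{"slide": [0.012,-0.12,0],"roll": 0},{"slide": [0.019,-0.18,0],"roll": 0},{"slide": [0.025,-0.23,0],"roll": 0},{"slide": [0.028,-0.257,0],"roll": 0}]}}

```text
t: 20.3
eef_pos: [535.6, 125.4, 204.7]
tcp_rot: [-3.142, -0.0, 0.088]
ft_force: [-0.4, 0.5, -1.1]
opening: 0.495
grip_force: 30.0
```

Call:
{"fn": "step_arm", "kwargs": {"increments": [{"slide": [0,0,0.02],"roll": 0},{"slide": [0,0,0.06],"roll": 0},{"slide": [0,0,0.1],"roll": 0},{"slide": [0,0,0.12],"roll": 0},{"slide": [0,0,0.12],"roll": 0}]}}

```text
t: 20.92
eef_pos: [535.4, 122.9, 83.5]
tcp_rot: [3.141, 0.003, 0.086]
ft_force: [-0.5, -0.4, -0.8]
opening: 0.496
grip_force: 30.0
```

Run:
```python
from h import *
to(537,122,47,.086)
d=cam("side");cv2.imwrite("pics/s5.png",cv2.resize(cv2.cvtColor(d["color"],4)[60:270,120:400],(800,600)))
```

```text
t 20.93 pos [535.4 122.9  83.5] yaw 0.086 F [-0.5 -0.4 -0.8] open 0.496 | slide [ 1.6  1.1 36.5] roll -0.0
```

View pics/s5.png

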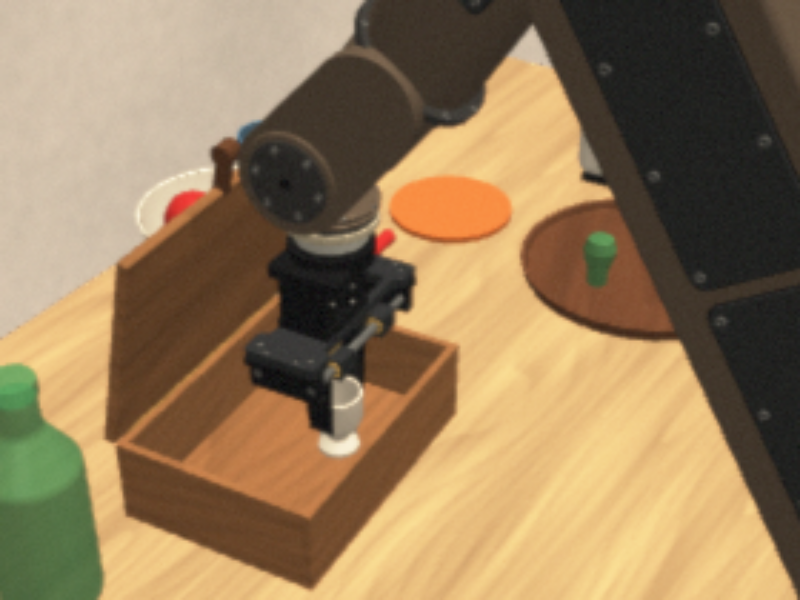

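The cup hangs upright inside the box (crop (340,420)), clear of the lid and walls. Lower it.

Call:
{"fn": "step_arm", "kwargs": {"increments": [{"slide": [0,0,0.015],"roll": 0},{"slide": [0,0,0.028],"roll": 0},{"slide": [0,0,0.034],"roll": 0},{"slide": [0,0,0.036],"roll": 0},{"slide": [0,0,0.036],"roll": 0}]}}

```text
t: 21.6
eef_pos: [536.1, 123.0, 48.5]
tcp_rot: [3.142, -0.0, 0.086]
ft_force: [-0.8, -0.6, -1.7]
opening: 0.495
grip_force: 30.0
```

Call:
{"fn": "step_arm", "kwargs": {"increments": [{"slide": [0,0,0.001],"roll": 0},{"slide": [0,0,0.001],"roll": 0}]}}

```text
t: 21.85
eef_pos: [536.1, 123.0, 47.7]
tcp_rot: [3.142, -0.0, 0.086]
ft_force: [-0.9, 0.1, -1.1]
opening: 0.494
grip_force: 30.0
```

Call:
{"fn": "step_arm", "kwargs": {"increments": [{"slide": [0,0,0.001],"roll": 0},{"slide": [0,0,0.0015],"roll": 0}]}}

```text
t: 22.1
eef_pos: [536.0, 123.0, 46.0]
tcp_rot: [3.142, -0.0, 0.086]
ft_force: [-0.1, -0.2, -1.2]
opening: 0.495
grip_force: 30.0
```

Call:
{"fn": "step_arm", "kwargs": {"increments": [{"slide": [0,0,0.001],"roll": 0},{"slide": [0,0,0.001],"roll": 0}]}}

```text
t: 22.35
eef_pos: [536.3, 123.0, 45.3]
tcp_rot: [3.142, -0.001, 0.086]
ft_force: [-0.5, -0.3, 3.6]
opening: 0.495
grip_force: 30.0
```

Contact with the floor at the expected height; release and rise.

Call:
{"fn": "step_arm", "kwargs": {"increments": [{"slide": [0,0,0],"roll": 0},{"slide": [0,0,0],"roll": 0},{"slide": [0,0,0],"roll": 0}], "fingers": 0.8}}

```text
t: 22.72
eef_pos: [536.0, 123.0, 44.9]
tcp_rot: [3.142, 0.0, 0.086]
ft_force: [0.3, -0.1, -0.5]
opening: 0.753
grip_force: 0.0
```

Call:
{"fn": "step_arm", "kwargs": {"increments": [{"slide": [0,0,-0.03],"roll": 0},{"slide": [0,0,-0.08],"roll": 0},{"slide": [0,0,-0.14],"roll": 0},{"slide": [0,0,-0.2],"roll": 0},{"slide": [0,0,-0.21],"roll": 0}]}}

```text
t: 23.35
eef_pos: [537.1, 123.2, 258.9]
tcp_rot: [-3.142, -0.007, 0.086]
ft_force: [0.2, -0.1, -0.4]
opening: 0.802
grip_force: 0.0
```

Run:
```python
from h import *
rod()
for n in("side","top"):
    d=cam(n)
    for q in mark_of(n,"egg_cup")[:1]: print(n,q["confidence"],w(d,*q["uv"],z=8).round(1))
    s=d["color"].astype(int);mm=(s[...,0]-s[...,1]>110)&(s[...,2]<90)&(s[...,1]<70)
    v,u=np.nonzero(mm);Q=np.array([w(d,i,j,r=0) for i,j in zip(u,v)]);k=(abs(Q[:,1]+65)<60)&(abs(Q[:,0]-640)<90)&(Q[:,2]<200)
    Q=Q[k];print(np.percentile(Q,[5,50,95],axis=0).round(1).tolist(),np.polyfit(Q[:,1],Q[:,0],1))
to(616,-78,200,1.657)
```

```text
rod side 55 [618.9 -69.2 132.6]
rod top 50 [622.8 -64.9 132.9]
side 0.73 [526.  124.1   8. ]
[[614.1, -93.6, 128.7], [618.9, -69.7, 133.3], [624.7, -41.9, 136.9]] [-8.69670016e-02  6.13058171e+02]
[[616.7, -95.8, 128.9], [622.9, -63.4, 133.9], [629.1, -41.2, 138.3]] [-1.33661273e-01  6.14003966e+02]
t 23.65 pos [535.5 122.9 253.2] yaw 0.086 F [-0.6 -0.5 -0.2] open 0.8 | slide [ 63.  207.1  53.2] roll -1.571
```

Run:
```python
from h import *
d=cam("side");K=np.array(d["intrinsics"]);T=np.linalg.inv(np.array(d["camera_from_world"]))
def yplane(u,v,y):
    r=T[:3,:3]@np.array([(u-K[0,2])/K[0,0],-(v-K[1,2])/K[1,1],-1]);o=T[:3,3];return (o+r*(y-o[1])/r[1]).round()
I=cv2.imread("pics/s5.png")
f=lambda a,b:(120+a*.35,60+b*.35)
for y in(185,200):print([yplane(*f(*p),y) for p in((285,185),(285,230),(245,185),(325,190))])
# lid edge pts / top corner via current depth image; wrist pts near present pose
Z=d["z_map"];v,u=np.mgrid[0:384:2,0:512:2];P=np.array([w(d,a,b,r=0) for a,b in zip(u.ravel(),v.ravel())])
s=state()["eef_pos"]
L=P[(P[:,1]>-60)&(P[:,1]<270)&(P[:,0]>620)&(P[:,0]<720)&(P[:,2]>200)&(P[:,2]<330)];print("lid",L.min(0).round(),L.max(0).round())
A=P[(abs(P[:,0]-s[0])<90)&(abs(P[:,1]-s[1])<110)&(P[:,2]>s[2])]
for h in range(0,400,25):
    q=A[(A[:,2]-s[2]>h)&(A[:,2]-s[2]<h+25)]
    if len(q): print(h,len(q),(np.percentile(q,[3,97],axis=0)-s)[:,:2].round().tolist())
```

```text
[array([531., 185., 350.]), array([533., 185., 309.]), array([571., 185., 338.]), array([493., 185., 358.])]
[array([520., 200., 361.]), array([522., 200., 321.]), array([558., 200., 349.]), array([483., 200., 368.])]
lid [631.  39. 200.] [667. 269. 329.]
0 40 [[-15.0, -40.0], [13.0, 48.0]]
25 44 [[-17.0, -41.0], [11.0, 50.0]]
50 19 [[-15.0, -46.0], [13.0, 50.0]]
75 128 [[-41.0, -78.0], [19.0, 86.0]]
100 232 [[-42.0, -85.0], [20.0, 91.0]]
125 93 [[-28.0, -14.0], [17.0, 53.0]]
150 83 [[-37.0, -8.0], [24.0, 53.0]]
175 129 [[-37.0, -10.0], [27.0, 50.0]]
200 71 [[-40.0, -15.0], [9.0, 41.0]]
225 82 [[-50.0, 6.0], [23.0, 68.0]]
250 161 [[-84.0, 53.0], [34.0, 69.0]]
275 181 [[-87.0, 52.0], [32.0, 70.0]]
300 189 [[-86.0, -44.0], [26.0, 66.0]]
325 103 [[-87.0, -47.0], [-12.0, 60.0]]
350 26 [[-88.0, 9.0], [-68.0, 56.0]]
```

Call:
{"fn": "step_arm", "kwargs": {"increments": [{"slide": [0.002,0.055,0.0],"roll": -0.18},{"slide": [0.003,0.11,0.005],"roll": -0.36},{"slide": [0.005,0.165,0.01],"roll": -0.54},{"slide": [0.007,0.208,0.018],"roll": -0.72},{"slide": [0.007,0.208,0.018],"roll": -0.9}], "fingers": 0.42}}

```text
t: 24.32
eef_pos: [560.6, -86.5, 235.0]
tcp_rot: [-3.139, 0.001, 0.988]
ft_force: [-1.1, 0.5, 0.3]
opening: 0.427
grip_force: 0.0
```

Call:
{"fn": "step_arm", "kwargs": {"increments": [{"slide": [0,0,0],"roll": -0.18},{"slide": [0,0,0],"roll": -0.36},{"slide": [0,0,0],"roll": -0.54},{"slide": [0,0,0],"roll": -0.671},{"slide": [0,0,0],"roll": -0.671}]}}

```text
t: 24.95
eef_pos: [560.7, -83.6, 236.0]
tcp_rot: [-3.14, -0.0, 1.656]
ft_force: [0.1, 0.0, 1.1]
opening: 0.419
grip_force: 0.0
```

```bash
python3 -c "
from h import *
rod()
to(623.5,-84,107,1.657)"
```

```text
rod side 52 [618.3 -67.3 132.1]
rod top 0 0
t 25.05 pos [560.7 -83.6 236.4] yaw 1.654 F [ 0.7 -0.5  0.4] open 0.421 | slide [ -5.6  62.5 129.4] roll -0.003
```

Call:
{"fn": "step_arm", "kwargs": {"increments": [{"slide": [-0.005,0.04,0.02],"roll": 0},{"slide": [-0.0055,0.0625,0.05],"roll": 0},{"slide": [-0.0055,0.0625,0.075],"roll": 0},{"slide": [-0.0055,0.0625,0.075],"roll": 0}]}}

```text
t: 25.55
eef_pos: [622.8, -83.5, 160.0]
tcp_rot: [-3.138, -0.001, 1.655]
ft_force: [0.2, 0.2, -0.2]
opening: 0.42
grip_force: 0.0
```

Run:
```python
from h import *
rod()
d=cam("side");cv2.imwrite("pics/s6.png",cv2.resize(cv2.cvtColor(d["color"],4)[70:220,180:380],(800,600)))
to(623.5,-84,107,1.657)
```

```text
rod side 51 [617.9 -66.3 132.4]
rod top 0 0
t 25.7 pos [623.9 -83.9 163.2] yaw 1.656 F [ 0.2  0.  -0.3] open 0.422 | slide [-0.1 -0.4 56.2] roll -0.001
```

View pics/s6.png

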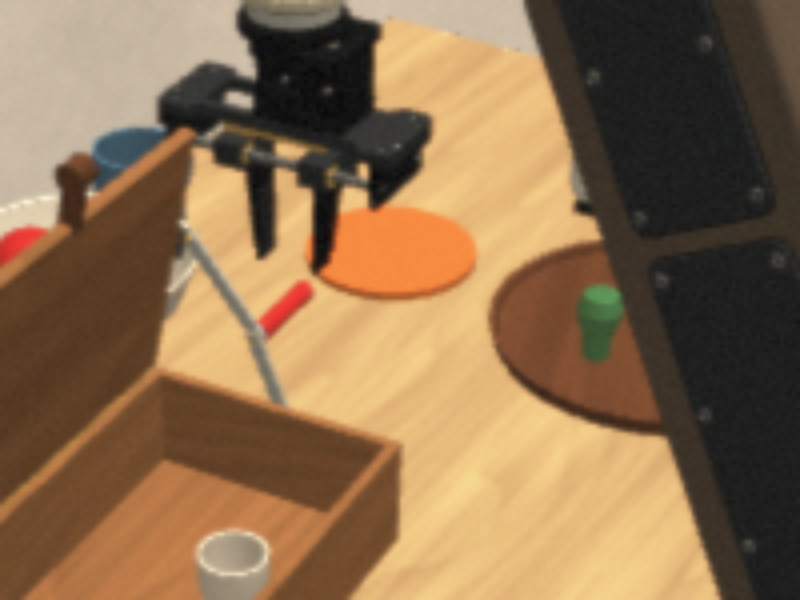

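The fingers straddle the rod (crop (285,308)), the cup stands upright in the box at crop (233,560), and the lid is locked. Descend onto the rod.

Call:
{"fn": "step_arm", "kwargs": {"increments": [{"slide": [0,0,0.025],"roll": 0},{"slide": [0,0,0.045],"roll": 0},{"slide": [0,0,0.055],"roll": 0},{"slide": [0,0,0.055],"roll": 0}]}}

```text
t: 26.2
eef_pos: [623.7, -83.8, 107.4]
tcp_rot: [3.141, 0.0, 1.656]
ft_force: [0.0, -0.4, 0.1]
opening: 0.417
grip_force: 0.0
```

Call:
{"fn": "step_arm", "kwargs": {"increments": [{"slide": [0,0,0],"roll": 0},{"slide": [0,0,0],"roll": 0},{"slide": [0,0,0],"roll": 0}], "fingers": 0.0}}

```text
t: 26.58
eef_pos: [624.3, -83.8, 107.7]
tcp_rot: [3.14, 0.001, 1.657]
ft_force: [6.9, 2.2, 0.7]
opening: 0.166
grip_force: 28.3
```

Run:
```python
import numpy as np
p0=np.arctan2(79,33.8)
for k in range(0,58,3):
    p=p0-np.radians(k);e=85.5*np.array([np.cos(p),np.sin(p)]);s=85.5*np.array([np.cos(p0),np.sin(p0)])
    print(k,"phi %.0f"%np.degrees(p),"tool y,z mm",(e-s).round(1)*[1,-1])
```

```text
0 phi 67 tool y,z mm [ 0. -0.]
3 phi 64 tool y,z mm [4.1 1.9]
6 phi 61 tool y,z mm [8.  3.9]
9 phi 58 tool y,z mm [11.9  6.2]
12 phi 55 tool y,z mm [15.6  8.7]
15 phi 52 tool y,z mm [19.2 11.4]
18 phi 49 tool y,z mm [22.6 14.2]
21 phi 46 tool y,z mm [25.9 17.3]
24 phi 43 tool y,z mm [29.1 20.5]
27 phi 40 tool y,z mm [32.  23.8]
30 phi 37 tool y,z mm [34.8 27.3]
33 phi 34 tool y,z mm [37.4 31. ]
36 phi 31 tool y,z mm [39.8 34.8]
39 phi 28 tool y,z mm [42.  38.7]
42 phi 25 tool y,z mm [44.  42.7]
45 phi 22 tool y,z mm [45.7 46.8]
48 phi 19 tool y,z mm [47.3 51. ]
51 phi 16 tool y,z mm [48.6 55.3]
54 phi 13 tool y,z mm [49.7 59.6]
57 phi 10 tool y,z mm [50.6 64. ]
```

Call:
{"fn": "step_arm", "kwargs": {"increments": [{"slide": [0,0.001,0],"roll": 0},{"slide": [0,0.002,0.0008],"roll": 0},{"slide": [0,0.004,0.0018],"roll": 0},{"slide": [0,0.004,0.0018],"roll": 0}]}}

```text
t: 27.08
eef_pos: [627.9, -83.6, 105.9]
tcp_rot: [3.141, 0.001, 1.657]
ft_force: [0.9, 0.5, 7.1]
opening: 0.163
grip_force: 30.0
```

Call:
{"fn": "step_arm", "kwargs": {"increments": [{"slide": [0,0.002,0.0008],"roll": 0},{"slide": [0,0.004,0.0018],"roll": 0},{"slide": [0,0.006,0.0028],"roll": 0},{"slide": [0,0.008,0.004],"roll": 0}]}}

```text
t: 27.58
eef_pos: [635.3, -82.8, 101.5]
tcp_rot: [-3.141, 0.0, 1.657]
ft_force: [0.8, -0.5, 5.9]
opening: 0.16
grip_force: 30.0
```

Call:
{"fn": "step_arm", "kwargs": {"increments": [{"slide": [0,0.0018,0.0011],"roll": 0},{"slide": [0,0.0037,0.0023],"roll": 0},{"slide": [0,0.0055,0.0036],"roll": 0},{"slide": [0,0.0073,0.005],"roll": 0}]}}

```text
t: 28.08
eef_pos: [642.7, -82.2, 96.1]
tcp_rot: [-3.141, 0.0, 1.657]
ft_force: [-1.3, -0.0, 3.9]
opening: 0.158
grip_force: 30.0
```

Call:
{"fn": "step_arm", "kwargs": {"increments": [{"slide": [0,0.0023,0.0018],"roll": 0},{"slide": [0,0.0045,0.0038],"roll": 0},{"slide": [0,0.0067,0.0058],"roll": 0},{"slide": [0,0.0083,0.0074],"roll": 0},{"slide": [0,0.0099,0.009],"roll": 0}]}}

```text
t: 28.7
eef_pos: [652.5, -81.2, 86.9]
tcp_rot: [-3.141, -0.0, 1.657]
ft_force: [-1.8, -2.1, 1.2]
opening: 0.16
grip_force: 30.0
```

Call:
{"fn": "step_arm", "kwargs": {"increments": [{"slide": [0,0.0019,0.0021],"roll": 0},{"slide": [0,0.0037,0.0043],"roll": 0},{"slide": [0,0.0054,0.0065],"roll": 0},{"slide": [0,0.0069,0.0085],"roll": 0},{"slide": [0,0.0083,0.0105],"roll": 0}]}}

```text
t: 29.32
eef_pos: [660.9, -80.5, 76.4]
tcp_rot: [-3.141, -0.0, 1.657]
ft_force: [-3.0, -0.4, -1.3]
opening: 0.161
grip_force: 30.0
```

Call:
{"fn": "step_arm", "kwargs": {"increments": [{"slide": [0,0.0012,0.0018],"roll": 0},{"slide": [0,0.0023,0.0037],"roll": 0},{"slide": [0,0.0033,0.0056],"roll": 0},{"slide": [0,0.0044,0.0076],"roll": 0},{"slide": [0,0.0053,0.0096],"roll": 0}]}}

```text
t: 29.95
eef_pos: [666.7, -80.3, 67.0]
tcp_rot: [3.141, 0.0, 1.657]
ft_force: [2.6, -2.8, -4.2]
opening: 0.156
grip_force: 30.0
```

Run:
```python
from h import *
rod()
d=cam("side")
for t in("lid_handle","stay_top"):
    for q in mark_of("side",t)[:1]: print(t,q["confidence"],w(d,*q["uv"]).round(1))
```

```text
rod side 18 [658.7 -60.7  95.3]
rod top 0 0
lid_handle 0.76 [522.4 109.1 272.2]
```

Call:
{"fn": "step_arm", "kwargs": {"increments": [{"slide": [0,0.0007,0.0012],"roll": 0},{"slide": [0,0.0013,0.0025],"roll": 0},{"slide": [0,0.0019,0.0038],"roll": 0},{"slide": [0,0.0025,0.005],"roll": 0},{"slide": [0,0.0029,0.0062],"roll": 0}]}}

```text
t: 30.82
eef_pos: [669.7, -80.1, 60.7]
tcp_rot: [3.14, 0.001, 1.657]
ft_force: [6.9, -4.0, -7.3]
opening: 0.162
grip_force: 30.0
```

Call:
{"fn": "step_arm", "kwargs": {"increments": [{"slide": [0,0.0006,0.0013],"roll": 0},{"slide": [0,0.0011,0.0026],"roll": 0},{"slide": [0,0.0016,0.0039],"roll": 0},{"slide": [0,0.0021,0.0052],"roll": 0},{"slide": [0,0.0025,0.0064],"roll": 0}]}}

```text
t: 31.45
eef_pos: [672.6, -79.9, 54.2]
tcp_rot: [3.139, 0.001, 1.657]
ft_force: [10.0, -4.1, -10.0]
opening: 0.159
grip_force: 30.0
```

Run:
```python
from h import *
d=cam("side")
for q in mark_of("side","lid_handle")[:1]: print(q["confidence"],w(d,*q["uv"]).round(1))
```

```text
0.58 [457.7 108.4 173. ]
```

Call:
{"fn": "step_arm", "kwargs": {"increments": [{"slide": [0,0.0005,0.0013],"roll": 0},{"slide": [0,0.0009,0.0026],"roll": 0},{"slide": [0,0.0012,0.0038],"roll": 0},{"slide": [0,0.0015,0.005],"roll": 0},{"slide": [0,0.0018,0.006],"roll": 0}]}}

```text
t: 32.17
eef_pos: [674.7, -79.7, 48.5]
tcp_rot: [3.139, 0.001, 1.657]
ft_force: [7.4, -4.4, -8.0]
opening: 0.163
grip_force: 30.0
```

Run:
```python
from h import *
d=cam("side")
for q in mark_of("side","lid_handle")[:1]: print(q["confidence"],w(d,*q["uv"]).round(1))
```

Call:
{"fn": "step_arm", "kwargs": {"increments": [{"slide": [0,0.0003,0.0012],"roll": 0},{"slide": [0,0.0005,0.0024],"roll": 0},{"slide": [0,0.0005,0.0024],"roll": 0}]}}

```text
t: 32.65
eef_pos: [675.2, -79.6, 46.3]
tcp_rot: [3.139, 0.001, 1.657]
ft_force: [8.5, -3.1, -5.9]
opening: 0.16
grip_force: 30.0
```

Run:
```python
from h import *
d=cam("side")
for q in mark_of("side","lid_handle")[:1]: print(q["confidence"],q["uv"],w(d,*q["uv"]).round(1))
P=np.array([w(d,u,v,r=0) for v in range(165,260) for u in range(160,285)])
m=(abs(P[:,1]-150)<100)&(P[:,2]>60)&(P[:,2]<200)
for x in(490,530,570,610,650): q=P[m&(abs(P[:,0]-x)<12)];print(x,np.percentile(q[:,2],80).round(1) if len(q) else None)
```

```text
0.88 [272.1, 203.0] [442.6 100.4 114.2]
490 110.0
530 108.1
570 105.5
610 102.9
650 100.1
```

Call:
{"fn": "step_arm", "kwargs": {"increments": [{"slide": [0,0.0003,0.0008],"roll": 0},{"slide": [0,0.0005,0.0015],"roll": 0},{"slide": [0,0.0005,0.0015],"roll": 0}]}}

```text
t: 33.12
eef_pos: [675.6, -79.6, 44.8]
tcp_rot: [3.139, 0.001, 1.657]
ft_force: [8.3, -3.4, -7.1]
opening: 0.159
grip_force: 30.0
```

```bash
cat > lid.py <<'E'
from h import *
d=cam("side")
P=np.array([w(d,u,v,r=0) for v in range(165,260) for u in range(160,285)])
m=(abs(P[:,1]-150)<100)&(P[:,2]>60)&(P[:,2]<200)
z=[np.percentile(P[m&(abs(P[:,0]-x)<12)][:,2],80).round(1) for x in(490,530,570,610,650)];print(z,"slope",(z[0]-z[-1])/160)
E
python3 lid.py
```

```text
[np.float64(104.1), np.float64(103.6), np.float64(102.2), np.float64(100.7), np.float64(99.3)] slope 0.02999999999999998
```

Call:
{"fn": "step_arm", "kwargs": {"increments": [{"slide": [0,0.0001,0.0007],"roll": 0},{"slide": [0,0.0002,0.0012],"roll": 0},{"slide": [0,0.0002,0.0012],"roll": 0}]}}

```text
t: 33.55
eef_pos: [675.8, -79.6, 43.8]
tcp_rot: [3.139, 0.001, 1.657]
ft_force: [7.5, -2.7, -5.3]
opening: 0.159
grip_force: 30.0
```

```bash
python3 lid.py
```

```text
[np.float64(100.7), np.float64(100.6), np.float64(99.8), np.float64(99.4), np.float64(98.7)] slope 0.0125
```

Call:
{"fn": "step_arm", "kwargs": {"increments": [{"slide": [0,0.0001,0.0005],"roll": 0},{"slide": [0,0.0001,0.0008],"roll": 0},{"slide": [0,0.0001,0.0008],"roll": 0}]}}

```text
t: 33.98
eef_pos: [676.0, -79.6, 43.0]
tcp_rot: [3.139, 0.001, 1.657]
ft_force: [7.1, -3.1, -5.5]
opening: 0.159
grip_force: 30.0
```

```bash
python3 lid.py
```

```text
[np.float64(98.4), np.float64(98.8), np.float64(98.3), np.float64(98.2), np.float64(98.3)] slope 0.0006250000000000532
```

Call:
{"fn": "step_arm", "kwargs": {"increments": [{"slide": [0,0.0001,0.0004],"roll": 0},{"slide": [0,0.0001,0.0008],"roll": 0},{"slide": [0,0.0001,0.0008],"roll": 0}]}}

```text
t: 34.4
eef_pos: [676.1, -79.5, 42.4]
tcp_rot: [3.138, 0.001, 1.657]
ft_force: [7.0, -3.7, -3.2]
opening: 0.162
grip_force: 30.0
```

```bash
python3 lid.py
```

```text
[np.float64(98.1), np.float64(98.4), np.float64(98.1), np.float64(98.2), np.float64(98.1)] slope 0.0
```

Lid is level and no longer moves: shut. Release and withdraw.

Call:
{"fn": "step_arm", "kwargs": {"increments": [{"slide": [0,0,0],"roll": 0},{"slide": [0,0,0],"roll": 0},{"slide": [0,0,0],"roll": 0}], "fingers": 0.5}}

```text
t: 34.83
eef_pos: [674.7, -79.2, 41.9]
tcp_rot: [-3.141, -0.0, 1.657]
ft_force: [0.0, 0.4, 0.5]
opening: 0.415
grip_force: 0.0
```

Call:
{"fn": "step_arm", "kwargs": {"increments": [{"slide": [0,0,-0.03],"roll": 0},{"slide": [0,0,-0.08],"roll": 0},{"slide": [-0.03,0,-0.14],"roll": 0},{"slide": [-0.08,0,-0.18],"roll": 0},{"slide": [-0.08,0,-0.18],"roll": 0}]}}

```text
t: 35.45
eef_pos: [682.4, -161.8, 225.2]
tcp_rot: [3.137, 0.002, 1.654]
ft_force: [-0.9, 1.0, -1.1]
opening: 0.502
grip_force: 0.0
```

Call:
{"fn": "step_arm", "kwargs": {"increments": [{"slide": [0,0,0],"roll": 0},{"slide": [0,0,0],"roll": 0}]}}

```text
t: 35.7
eef_pos: [681.2, -157.8, 220.2]
tcp_rot: [-3.139, -0.001, 1.658]
ft_force: [-0.5, 0.7, 0.2]
opening: 0.5
grip_force: 0.0
```

```bash
python3 lid.py
python3 - <<'E'
from h import *
d=cam("side");cv2.imwrite("pics/s7.png",cv2.cvtColor(d["color"],4))
E
```

```text
[np.float64(97.9), np.float64(98.1), np.float64(98.2), np.float64(98.1), np.float64(98.1)] slope -0.001249999999999929
```

View pics/s7.png

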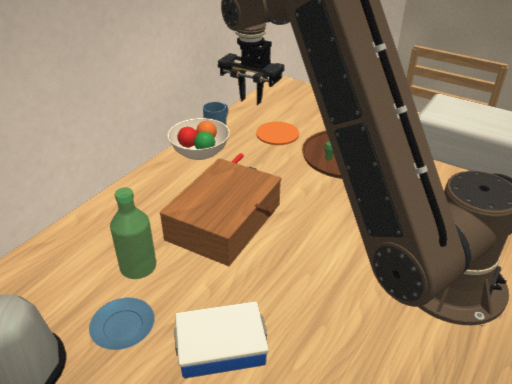

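The box is shut as at the start (lid at (222,200)), the gripper is clear at (250,85), and the other things look unmoved.

```bash
python3 -c "
from cell import env
print(env.job_done())"
```

```text
the job is handed in; nothing more can be done
None
```

The job is handed in at about 36 s: the egg cup was set upright on the box floor, the lid was led down until the camera showed it level and shut, and the gripper is clear; no verdict came back.

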